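# Put the spanner into its cut-out in the shadow tray

### The arm

A 6-joint arm with a two-finger parallel gripper is mounted at the origin on a cart in front of the work surface, level with it; the furniture and walls round the work are solid. World frame = base frame: x ahead of the robot, y to its left, z up, the work surface at z = 0. Lengths are in mm, angles in rad, forces in N, time in s.
With the tool pointing down it reaches from about 225 to 725 mm from the base axis. Payload 3.1 kg.
Tool frame: the origin (TCP) lies midway between the tips of the shut fingers; the grasp point (between the pads) lies 19 mm behind it; z points along the fingers, y is the direction in which the jaws open and shut (so a half turn about z gives the same grasp; the last joint's range is limited). The gripper opens to 85 mm and grips with 20 to 120 N. Pads are 22 mm wide; open, the fingers measure 114 mm over their backs; the gripper's body (76 mm by 85 mm) begins 54 mm behind the grasp point. The pads swing forward as they close: fully open they stand 13 mm farther back than shut.
Start: joints at [1.061, 0.048, 0.099, 1.622, 0, 1.443], TCP at [195.617, 487.187, 231.312] pointing down, gripper open.
Joint ranges: [-2.91, 2.91], [-0.99, 1.94], [-1.21, 1.42], [-2.12, 2.29], [-1.49, 1.47], [-3.14, 3.14]. Speed limits (rad/s): [2.79, 2.79, 3.14, 3.14, 3.14, 3.14].

### API

Orientations are given as a rotation vector (axis times angle).
In Python, from workcell import r gives the robot as it stands.
- The arm moves only by the shell command python3 -m creep 'ROWS' [FORCE]. ROWS is JSON, a list that holds one entry, the list of rows, each a list of 7 numbers: the turn, a rotation vector about the tool's x, y, z in degrees, then the shift along the tool's x, y, z in cm, then the opening, from 0 (shut) to 1 (fully open). A call has 1 to 5 rows; each row is the pose to reach, as a shift and turn from the pose commanded when the call began, along the tool's axes at that moment; what a row does not reach only later rows make up. A row lasts 1/12 s, in which the tool goes at most 41.7 mm and 7.16 degrees, less where a joint would pass 70% of its speed; a pose out of reach is approached as far as the arm can. A call with a gripper value outside its range is refused whole. The fingers move at their own pace and stop on an object; FORCE is the grip in N (left out, the last holds). Time passes only in rows, so rows that repeat a pose let the fingers close. It gives the time, the measured TCP pose, the force and the opening at its end, in the units of the state.
- r.sense(): the state, without advancing time (a new reading comes with each control period).
- r.snapshot(name): name is "scene" or "side" or "wrist"; returns the picture (480x640x3 uint8, red, green, blue); there is no depth.
- r.camera_model(name): a dict with "mtx" (3x3 intrinsics, pixels), "cam_to_world" (4x4, takes a point from camera to world coordinates). Camera axes: x right, y down, z forward; pixel columns grow to the right and rows downward; lengths in mm; the calibration is good to about 2 mm. A picture is of the moment at which its call begins: read the wrist's pose just before it. camera_model takes no time and is no camera call; for the wrist camera it gives the pose at the moment of the call.
- r.sign_off(): hands the job in, once; it reports no verdict.
The state is a dict: "t": time; "qpos": joint angles; "joint_vel": joint speeds; "joint_efforts": joint torques, N m; "tool_pos": TCP position; "eef_rot": TCP orientation; "ft_force": force on the tool from outside, world axes, zero at the start; "ft_torque": the same for the moment, N m; "grip_width": opening from 0.0 (shut) to 1.0 (fully open).
Only numpy, scipy, OpenCV 4.12 (cv2) and the standard library are available. Lean on these libraries where they do the work, as an engineer would, in place of code of your own. Each camera call takes 0.05 s, during which the arm holds its last target.

### The job

Put the adjustable spanner away in the plywood tool tray: lay it flat in the cut-out that has its shape, jaw head in the head end, fully down on the pocket floor, and let go of it.

Things in the scene. Friction and masses are not known exactly. Their poses are not given: they have to be found in the camera images.
- spanner_mid (a point): Middle of the adjustable spanner, half-way up its thickness (5 mm above what it lies on). Bare steel, 196 mm long, 10 mm thick, 0.26 kg, lying flat on the bench. x points along it from the handle end to the jaw head, z up. The handle is a straight flat bar 21 mm wide, centred on this point; the head, 41 to 98 mm ahead, is 35 mm wide.
- spanner_pocket (a point): Where the spanner's middle belongs: the point and x direction (handle to head) of the seated spanner, 5 mm above the pocket floor, over the finger trough, so the fingers have room beside the tool; 48.5 mm to +y of the tray's middle. The cut-out is 212 mm long; its handle part is 32 mm wide, its head part (+x) 48 mm wide, so it fits one way round only.
- tray: Plywood shadow tray, fixed, 240 (x) x 170 (y) x 30 mm high; origin in the middle of its underside, z up. Two empty cut-outs side by side along x, 8 mm deep down to a black floor 22 mm above the bench, upper edges rounded: the spanner's at +y, one for pliers at -y (wide end at -x). A 60 mm wide finger trough of the same depth crosses the middle along y through both.

How it is judged (in metres and radians):
At the end, for the whole second after the job is handed in: The spanner lies flat on the floor of its own cut-out, head in the head end (within 13 mm of the seated position, within about 11 degrees of the pocket's direction, no more than 2 mm high, tilted less than 2 degrees), released (horizontal distance between spanner_mid and spanner_pocket below 0.013 m and z of spanner_mid in the frame of spanner_pocket below 0.002 m and angle between the x axis of spanner_mid and the x axis of spanner_pocket, either way round below 0.2 rad and angle between spanner_mid's own z axis and vertical below 0.035 rad); the robot touches nothing.
It also fails if it takes over 30 s, if anything falls off the work surface, if the arm or the gripper's body presses on something with over 40 N, if the wrist force passes 120 N, or if a joint passes its speed limit or range.

## Working session

There is one attempt and no reset: what is moved stays moved. The work goes in short steps, Python scripts to look and compute and a shell command to move; the robot and the scene stay as the last step left them, time stands still between calls to the robot, and variables do not carry over. Pictures are saved under pics/ and viewed, and the job is handed in when it is done.

```bash
mkdir -p pics; ls
python3 - <<'E'
from workcell import r
import cv2
s=r.sense();print({k:s[k] for k in s})
for n in("scene","side","wrist"):
    m=r.camera_model(n);print(n,m)
    cv2.imwrite(f"pics/{n}0.png",r.snapshot(n)[:,:,::-1])
E
```

```text
pics
{'t': 0.0, 'qpos': array([1.06118248e+00, 4.87351423e-02, 9.75537617e-02, 1.62196617e+00,
       2.12259981e-05, 1.44300758e+00]), 'joint_vel': array([-0.00084777, -0.00020369, -0.00019468, -0.00077354,  0.00047795,
       -0.00115539]), 'joint_efforts': array([ 6.82162990e-04, -3.38779736e+01,  3.20016003e+01,  2.03878671e-02,
       -6.05053560e-05, -1.28217724e-06]), 'tool_pos': array([195.32212822, 486.65488831, 230.10315721]), 'eef_rot': array([-0.59598879, -3.08376953,  0.00349602]), 'ft_force': array([-0.08798437,  1.12214474, -0.16707621]), 'ft_torque': array([0.05960716, 0.02244663, 0.01701535]), 'grip_width': 1.000320198834096}
scene {'mtx': array([[582.60930518,   0.        , 317.19886437],
       [  0.        , 582.60930518, 245.93082872],
       [  0.        ,   0.        ,   1.        ]]), 'cam_to_world': array([[-7.51709061e-01, -2.86726330e-01,  5.93903611e-01,
         8.44770208e+01],
       [-6.59488562e-01,  3.22874919e-01, -6.78842120e-01,
         3.71261721e+02],
       [ 2.88532938e-03, -9.01964411e-01, -4.31800737e-01,
         4.09240322e+02],
       [ 
[... 430 characters left out ...]
,
       [ 1.14470922e-02, -7.99636704e-01, -6.00374971e-01,
         5.53950404e+02],
       [ 0.00000000e+00,  0.00000000e+00,  0.00000000e+00,
         1.00000000e+00]])}
wrist {'mtx': array([[376.71480184,   0.        , 319.34583848],
       [  0.        , 376.71480184, 239.23616918],
       [  0.        ,   0.        ,   1.        ]]), 'cam_to_world': array([[ 3.72771394e-01,  8.83299938e-01,  2.84293348e-01,
         1.22137219e+02],
       [ 9.27920927e-01, -3.54164157e-01, -1.16320693e-01,
         5.15296999e+02],
       [-2.05954716e-03,  3.07162774e-01, -9.51654763e-01,
         3.73212200e+02],
       [ 0.00000000e+00,  0.00000000e+00,  0.00000000e+00,
         1.00000000e+00]])}
```

View pics/scene0.png

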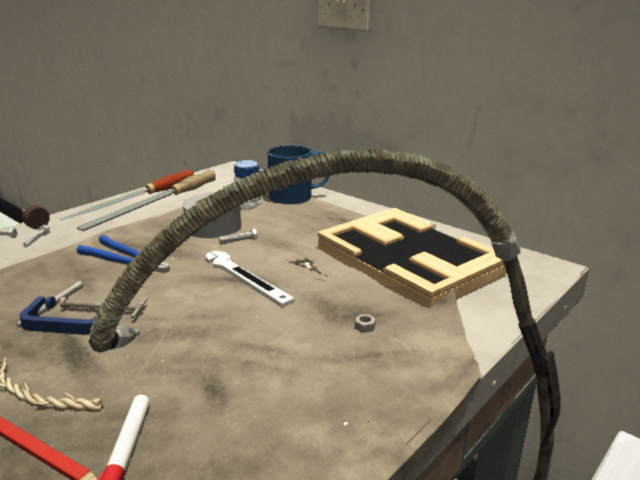

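View pics/side0.png

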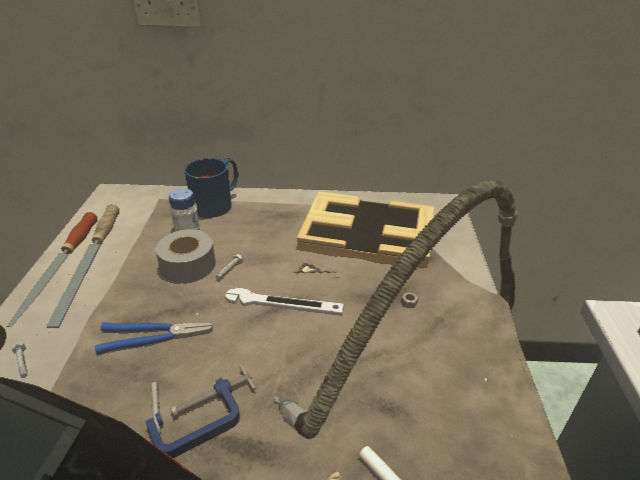

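View pics/wrist0.png

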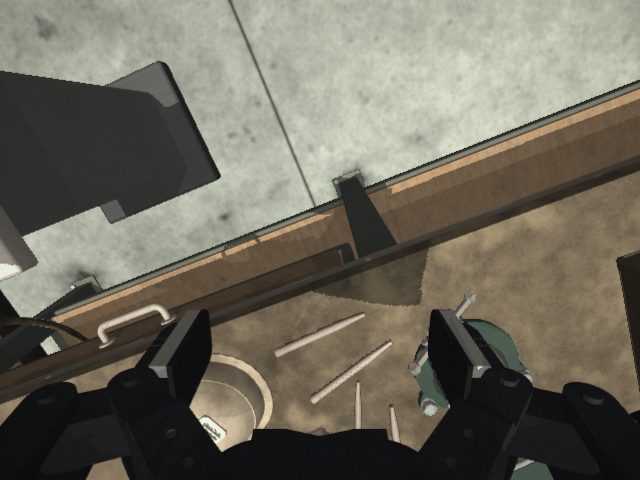

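The side view shows the spanner with its head at (237,296) and handle end at (342,309). The tray is around (370,230), and a hose or lamp arm arches over the bench. Next I'll enlarge the views and measure.

```bash
cat > h.py <<'E'
from workcell import r
import cv2, numpy as np
from scipy.spatial.transform import Rotation as R
def ray(m,u,v):
    M=m["cam_to_world"];d=M[:3,:3]@np.linalg.solve(m["mtx"],[u,v,1.]);return M[:3,3],d
def onz(m,u,v,z):
    o,d=ray(m,u,v);return o+d*(z-o[2])/d[2]
def proj(m,p):
    M=m["cam_to_world"];c=M[:3,:3].T@(np.asarray(p,float)-M[:3,3]);q=m["mtx"]@c;return q[:2]/q[2]
def tri(m1,p1,m2,p2):
    a,d=ray(m1,*p1);b,e=ray(m2,*p2)
    t=np.linalg.lstsq(np.c_[d,-e],b-a,rcond=None)[0];P=a+d*t[0];Q=b+e*t[1]
    return (P+Q)/2,np.linalg.norm(P-Q)
E
python3 - <<'E'
from h import *
a=cv2.imread('pics/side0.png');b=cv2.imread('pics/scene0.png')
cv2.imwrite('pics/side_z.png',cv2.resize(a[180:320,215:455],None,fx=3.3,fy=3.3,interpolation=cv2.INTER_CUBIC))
cv2.imwrite('pics/scene_z.png',cv2.resize(b[190:340,190:520],None,fx=2.4,fy=2.4,interpolation=cv2.INTER_CUBIC))
ms=r.camera_model("side");mc=r.camera_model("scene")
for n,p in dict(head=(226,294),end=(343,309)).items(): print(n,onz(ms,*p,5).round())
for n,p in dict(head=(206,255),end=(291,300)).items(): print(n,onz(mc,*p,5).round())
E
```

```text
head [ 747. -135.    5.]
end [ 554. -109.    5.]
head [ 748. -125.    5.]
end [ 556. -114.    5.]
```

View pics/side_z.png

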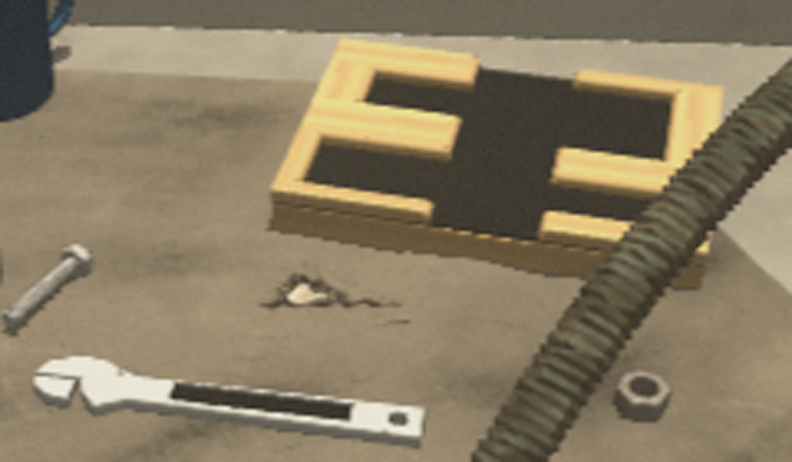

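View pics/scene_z.png

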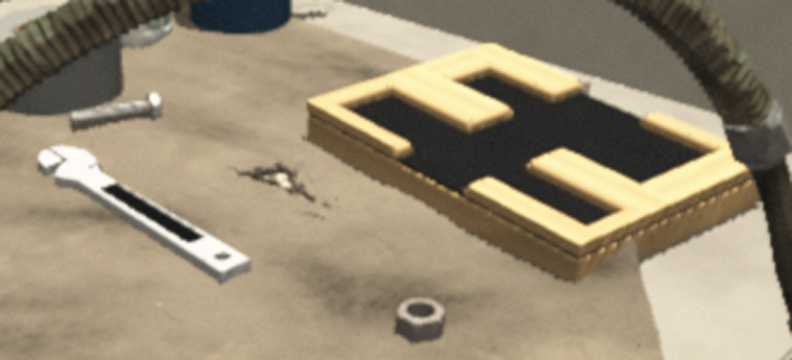

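Run:
```python
from h import *
ms=r.camera_model("side");mc=r.camera_model("scene")
S=dict(pp=(297.4,237.6),pm=(318,192.3),mm=(434,206.4)); C=dict(pp=(318.3,232.9),pm=(393.3,207.9),mp=(431.7,294.2))
for k,p in S.items(): print('side',k,onz(ms,*p,30).round(1))
for k,p in C.items(): print('scene',k,onz(mc,*p,30).round(1))
for n,f,m,roi in(("side","side0",ms,(280,320,220,350)),("scene","scene0",mc,(245,312,200,300))):
    im=cv2.imread(f'pics/{f}.png');x=im[roi[0]:roi[1],roi[2]:roi[3]]
    mask=(x.min(2)>165).astype(np.uint8)
    nc,lab,st,_=cv2.connectedComponentsWithStats(mask);k=1+st[1:,4].argmax()
    v,u=np.nonzero(lab==k);pts=np.array([onz(m,a+roi[2],b+roi[0],10)[:2] for a,b in zip(u,v)],np.float32)
    (c,s,a)=cv2.minAreaRect(pts);print(n,st[k],c,s,a)
    box=cv2.boxPoints((c,s,a));print(box.round())
# hose
sc=np.array([(105,345),(115,305),(140,265),(180,225),(230,192),(290,167),(340,158),(400,158),(450,177),(485,210),(505,243),(515,280),(535,340),(545,480)],float)
si=np.array([(308,425),(330,390),(350,350),(380,295),(410,250),(440,215),(470,192),(495,192),(507,215),(508,260),(508,300)],float)
def dense(p,n=40):return np.concatenate([np.linspace(p[i],p[i+1],n,endpoint=False) for i in range(len(p)-1)])
sd=dense(si)
for p in sc[:12]:
    res=[(tri(mc,p,ms,q)) for q in sd]; e=np.array([x[1] for x in res]);
    loc=[i for i in range(1,len(e)-1) if e[i]<e[i-1] and e[i]<=e[i+1] and e[i]<6]
    print(p,[(res[i][0].round(),sd[i].round()) for i in loc])
```

```text
side pp [ 638.8 -265.    30. ]
side pm [ 608.5 -428.6   30. ]
side mm [ 372.3 -386.8   30. ]
scene pp [ 636.3 -262.    30. ]
scene pm [ 608.2 -428.9   30. ]
scene mp [ 401.1 -214.7   30. ]
side [  7   8 116  24 555] (650.7797241210938, -117.05238342285156) (31.571311950683594, 193.03253173828125) 80.373291015625
[[ 553. -116.]
 [ 743. -149.]
 [ 749. -118.]
 [ 558.  -85.]]
scene [  6   5  88  53 705] (649.8428955078125, -115.47581481933594) (34.437416076660156, 196.16334533691406) 80.12865447998047
[[ 550. -116.]
 [ 744. -149.]
 [ 749. -115.]
 [ 556.  -82.]]
[105. 345.] []
[115. 305.] [(array([575., 124.,  98.]), array([326., 396.]))]
[140. 265.] [(array([553., 102., 143.]), array([348., 354.]))]
[180. 225.] [(array([527.,  69., 183.]), array([373., 307.]))]
[230. 192.] [(array([496.,  29., 213.]), array([401., 264.])), (array([407., 102., 256.]), array([508., 280.]))]
[290. 167.] [(array([459., -17., 236.]), array([432., 225.])), (array([396.,  48., 265.]), array([508., 239.]))]
[340. 158.] [(array([427., -53., 243.]), array([455., 204.])), (array([384.,   0., 264.]), array([507., 214.]))]
[400. 158.] [(array([374., -77., 248.]), array([495., 192.]))]
[450. 177.] []
[485. 210.] [(array([ 354., -236.,  153.]), array([470., 192.])), (array([ 329., -178.,  177.]), array([498., 198.]))]
[505. 243.] [(array([ 354., -311.,   83.]), array([454., 204.])), (array([ 305., -187.,  142.]), array([507., 215.]))]
[515. 280.] [(array([ 364., -395.,  -10.]), array([435., 221.])), (array([ 292., -197.,   98.]), array([507., 235.]))]
```

```bash
python3 -m creep '[[[0,0,0,0,0,-4,1],[0,0,0,0,0,-8,1],[0,0,0,0,0,-8,1]]]'
python3 - <<'E'
from h import *
s=r.sense();print(s['t'],s['qpos'].round(4),s['tool_pos'].round(1));print(R.from_rotvec(s['eef_rot']).as_matrix().round(3))
E
```

```text
t: 0.4
tool_pos: [196.4, 488.4, 318.0]
eef_rot: [0.596, 3.081, 0.015]
ft_force: [0.2, -0.4, 1.9]
grip_width: 1.002
0.4 [ 1.0612  0.083   0.3111  1.789  -0.      1.443 ] [196.4 488.4 318. ]
[[-0.928  0.373  0.005]
 [ 0.373  0.928  0.009]
 [-0.001  0.01  -1.   ]]
```

```bash
python3 -m creep '[[[0,0,0,0,0,-4,1],[0,0,0,0,0,-8,1],[0,0,0,0,0,-11,1],[0,0,0,0,0,-11,1]]]'
python3 - <<'E'
from h import *
s=r.sense();print(s['t'],s['qpos'].round(4),s['tool_pos'].round(1))
E
```

```text
t: 0.73
tool_pos: [196.0, 487.9, 428.2]
eef_rot: [0.595, 3.081, 0.017]
ft_force: [-0.1, -1.4, 0.1]
grip_width: 0.997
0.7333 [ 1.0612e+00  2.0820e-01  6.8910e-01  2.0402e+00 -1.0000e-04  1.4430e+00] [196.  487.9 428.2]
```

```bash
python3 -m creep '[[[0,0,0,-3.5,-2.1,0,1],[0,0,0,-7,-4.2,0,1],[0,0,0,-10.5,-6.3,0,1],[0,0,0,-14,-8.4,0,1],[0,0,0,-17.5,-10.5,0,1]]]'
python3 - <<'E'
from h import *
s=r.sense();print(s['t'],s['qpos'].round(4),s['tool_pos'].round(1))
E
```

```text
t: 1.15
tool_pos: [319.6, 323.2, 421.1]
eef_rot: [0.594, 3.084, 0.0]
ft_force: [1.2, 1.1, 0.6]
grip_width: 0.998
1.15 [ 6.4320e-01  1.1600e-02  4.5750e-01  2.0162e+00 -1.0000e-04  1.0240e+00] [319.6 323.2 421.1]
```

```bash
python3 -m creep '[[[0,0,-3,-3.5,-2.1,0,1],[0,0,-6,-7,-4.2,0,1],[0,0,-9,-10.5,-6.3,0,1],[0,0,-12,-14,-8.4,0,1],[0,0,-12,-17.5,-10.5,0,1]]]'
python3 - <<'E'
from h import *
s=r.sense();print(s['t'],s['qpos'].round(4),s['tool_pos'].round(1))
print(R.from_rotvec(s['eef_rot']).as_matrix().round(3))
E
```

```text
t: 1.57
tool_pos: [443.1, 160.1, 421.2]
eef_rot: [0.268, 3.13, 0.001]
ft_force: [0.5, 1.0, -0.2]
grip_width: 0.998
1.5667 [2.0410e-01 5.5500e-02 5.0290e-01 2.0176e+00 2.0000e-04 3.7480e-01] [443.1 160.1 421.2]
[[-0.985  0.17   0.001]
 [ 0.17   0.985  0.   ]
 [-0.001  0.    -1.   ]]
```

```bash
cat > kin.py <<'E'
import numpy as np
from scipy.optimize import least_squares
D=[([1.06118,.04873,.09755,1.62197],[195.32,486.65,230.1]),([1.0612,.083,.3111,1.789],[196.4,488.4,318.]),([1.0612,.2082,.6891,2.0402],[196,487.9,428.2]),
([.6432,.0116,.4575,2.0162],[319.6,323.2,421.1]),([.2041,.0555,.5029,2.0176],[443.1,160.1,421.2])]
def pts(p,q):
    r0,z0,L1,L2,a,L3=p; t=q[1]-q[2]-a   # forearm pitch down
    e=np.array([r0+L1*np.sin(q[1]),z0+L1*np.cos(q[1])])
    w=e+L2*np.array([np.cos(t),-np.sin(t)]); u=q[1]-q[2]+q[3]
    return e,w,w+L3*np.array([np.cos(u),-np.sin(u)])
def res(p):
    o=[]
    for q,x in D:
        o+=list(pts(p,q)[2]-[np.hypot(x[0],x[1]),x[2]])
    return np.array(o+list((p-P0)/[100,100,150,150,.3,80]))
P0=np.array([0,150,300,400,0.,220.])
s=least_squares(res,P0);p=s.x
E
python3 - <<'E'
from kin import *
print(p.round(3),res(p)[:10].round(1))
E
```

```text
[4.32000e+00 9.23960e+01 3.92470e+02 5.04032e+02 4.10000e-02 2.99453e+02] [ 0.4 -0.  -0.7 -0.   0.1 -0.  -0.   0.   0.3  0. ]
```

```bash
python3 -m creep '[[[0,0,0,-2.8,-2.6,0.8,1],[0,0,0,-5.6,-5.2,1.8,1],[0,0,0,-8.4,-7.8,3,1],[0,0,0,-11.2,-10.4,4.2,1],[0,0,0,-14,-13,5.6,1]]]' && python3 -m creep '[[[0,0,0,-2.8,-2.6,1.6,1],[0,0,0,-5.6,-5.2,3.2,1],[0,0,0,-8.4,-7.8,4.8,1],[0,0,0,-11,-10.6,6.4,1],[0,0,0,-11,-10.6,6.4,1]]]'
python3 - <<'E'
from h import *
s=r.sense();m=r.camera_model('wrist');im=r.snapshot('wrist');np.save('pics/w1.npy',m['cam_to_world'])
cv2.imwrite('pics/wrist1.png',im[:,:,::-1])
print(s['t'],s['qpos'].round(4),s['tool_pos'].round(1));print(m['cam_to_world'].round(3))
print(R.from_rotvec(s['eef_rot']).as_matrix().round(3))
E
```

```text
t: 1.98
tool_pos: [558.9, 8.0, 364.9]
eef_rot: [0.271, 3.129, 0.0]
ft_force: [-0.0, 1.3, 0.4]
grip_width: 1.002
t: 2.4
tool_pos: [649.5, -119.9, 291.1]
eef_rot: [-0.279, -3.118, 0.002]
ft_force: [-0.3, 0.6, -2.6]
grip_width: 1.001
2.4 [-0.2826  0.4844  0.7464  1.8433 -0.003  -0.104 ] [ 649.5 -119.9  291.1]
[[ 1.78000e-01  9.40000e-01  2.92000e-01  5.73257e+02]
 [ 9.84000e-01 -1.69000e-01 -5.40000e-02 -1.06990e+02]
 [-2.00000e-03  2.97000e-01 -9.55000e-01  4.34912e+02]
 [ 0.00000e+00  0.00000e+00  0.00000e+00  1.00000e+00]]
[[-0.984  0.178 -0.011]
 [ 0.178  0.984  0.   ]
 [ 0.011 -0.002 -1.   ]]
```

View pics/wrist1.png

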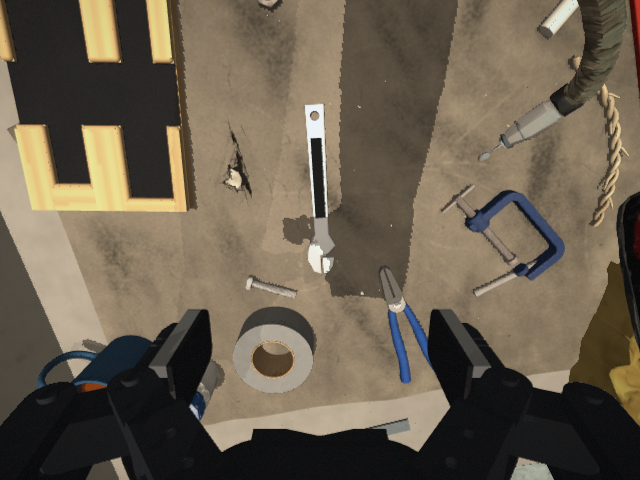

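The wrist view shows the spanner from (315,104) at the handle end to (320,272) at the head. The head end of the tray runs from (32,210) to (187,210), and the spanner's cut-out is on its right side. The bolt, tape roll and pliers are clear of the grasp line.

Run:
```python
from h import *
m=r.camera_model('wrist');m['cam_to_world']=np.load('pics/w1.npy')
im=cv2.imread('pics/wrist1.png')
cv2.imwrite('pics/w1z.png',cv2.resize(im[95:285,270:370],None,fx=3,fy=3,interpolation=cv2.INTER_CUBIC))
cv2.imwrite('pics/w1t.png',cv2.resize(im[0:220,0:200],None,fx=2.7,fy=2.7,interpolation=cv2.INTER_CUBIC))
# handle edges, white mask
x=im.astype(int);mask=(x.min(2)>150)&(x.max(2)-x.min(2)<25)
L=[];Rr=[]
for v in range(110,216,4):
    u=np.nonzero(mask[v,295:340])[0]+295
    if len(u)>2: L.append(onz(m,u.min()-.5,v,10)[:2]);Rr.append(onz(m,u.max()+.5,v,10)[:2])
for e in(L,Rr):
    e=np.array(e,np.float32);l=cv2.fitLine(e,cv2.DIST_HUBER,0,.01,.01).ravel();print(l, np.degrees(np.arctan2(l[1],l[0])))
print('w',np.linalg.norm(np.mean(L,0)-np.mean(Rr,0)), np.mean(L,0),np.mean(Rr,0))
for n,p in dict(hl=(305,104.5),hr=(323.5,104),tip=(320,272.5)).items(): print(n,onz(m,*p,10))
for n,p in dict(pm=(32,210.5),pp=(187.5,210.5)).items(): print(n,onz(m,*p,30))
```

```text
[ 9.94252980e-01 -1.07056081e-01  6.13589111e+02 -1.27048645e+02] -6.1456385
[ 9.9147654e-01 -1.3028519e-01  6.1671790e+02 -1.0924687e+02] -7.486073
w 18.077344995933384 [ 613.58908598 -127.04864444] [ 616.79950657 -109.25865845]
hl [ 552.95672674 -119.53970255   10.        ]
hr [ 555.96080064 -100.09970666   10.        ]
tip [ 745.06340935 -137.93561585   10.        ]
pm [ 608.47376688 -435.53586884   30.        ]
pp [ 638.86111848 -266.93853494   30.        ]
```

View pics/w1z.png

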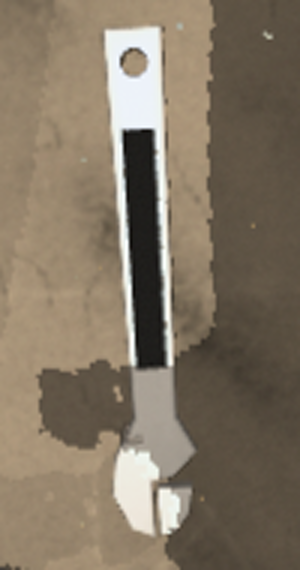

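View pics/w1t.png

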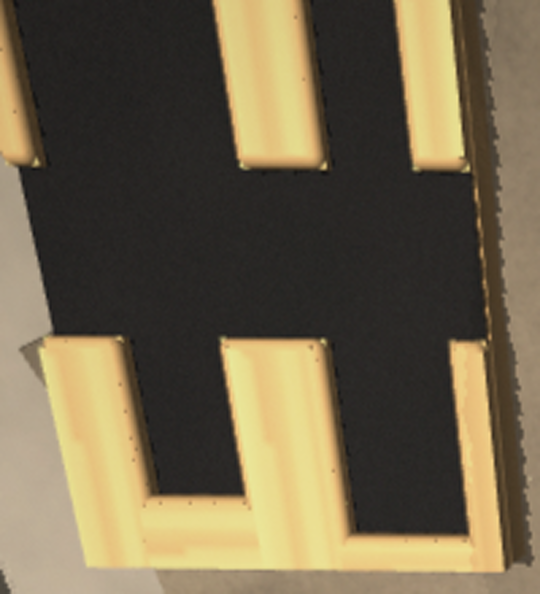

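Run:
```python
from h import *
m=r.camera_model('wrist');m['cam_to_world']=np.load('pics/w1.npy')
P=[onz(m,u/3+270-.33,v/3+95-.33,10)[:2] for u,v in((105,30),(162,28),(132,368),(174,368),(150,537))]
a=(P[0]+P[1])/2;b=(P[2]+P[3])/2
print(np.array(P).round(1),np.linalg.norm(P[0]-P[1]),np.linalg.norm(P[2]-P[3]))
d=b-a;print(a,b,np.degrees(np.arctan2(d[1],d[0])));d/=np.linalg.norm(d);print('mid',a+98*d,'tip len',(P[4]-a)@d)
# same from side / scene: end edge & handle edges
ms=r.camera_model('side');mc=r.camera_model('scene')
Q=[onz(ms,u/3.3+215-.33,v/3.3+180-.33,10)[:2] for u,v in((424,407),(418,435),(172,380),(165,408),(36,380))]
print(np.array(Q).round(1))
a=(Q[0]+Q[1])/2;b=(Q[2]+Q[3])/2;d=b-a;print('side',np.degrees(np.arctan2(d[1],d[0])),a+98*d/np.linalg.norm(d))
Q=[onz(mc,u/2.4+190-.33,v/2.4+190-.33,10)[:2] for u,v in((248,258),(216,272),(115,180),(85,190),(40,153))]
print(np.array(Q).round(1))
a=(Q[0]+Q[1])/2;b=(Q[2]+Q[3])/2;d=b-a;print('scene',np.degrees(np.arctan2(d[1],d[0])),a+98*d/np.linalg.norm(d))
```

```text
[[ 553.1 -119.9]
 [ 556.   -99.9]
 [ 675.9 -132.9]
 [ 678.8 -117. ]
 [ 746.5 -138.6]] 20.20882968964251 16.244323967006544
[ 554.5289087  -109.91984508] [ 677.36251168 -124.95313417] -6.977582993909665
mid [ 651.80309689 -121.82498306] tip len 194.03378141062245
[[ 553.7 -117.7]
 [ 556.5  -98.3]
 [ 678.7 -130.7]
 [ 679.5 -110.6]
 [ 745.9 -127.2]]
side -5.829361310439065 [ 652.6206119  -117.94900496]
[[ 553.  -115.3]
 [ 555.8  -92.7]
 [ 679.5 -129.4]
 [ 683.3 -108.4]
 [ 743.9 -122.6]]
scene -6.669478248980739 [ 651.69234587 -115.39243465]
```

```bash
python3 -m creep '[[[0,0,-2,0,0,3.5,1],[0,0,-3,-0.2,0,7.5,1],[0,0,-3,-0.2,0,11.5,1],[0,0,-3,-0.2,0,15.5,1],[0,0,-3,-0.2,0,19.5,1]]]' && python3 -m creep '[[[0,0,0,0,0,2,1],[0,0,0,0,0,3,1],[0,0,0,0,0,3,1]]]'
python3 - <<'E'
from h import *
s=r.sense();m=r.camera_model('wrist');im=r.snapshot('wrist');np.save('pics/w2.npy',m['cam_to_world'])
cv2.imwrite('pics/wrist2.png',im[:,:,::-1])
cv2.imwrite('pics/side2.png',r.snapshot('side')[:,:,::-1])
print(s['t'],s['qpos'].round(4),s['tool_pos'].round(1))
print(R.from_rotvec(s['eef_rot']).as_matrix().round(3))
print('tcp px',proj(m,s['tool_pos']))
E
```

```text
t: 2.87
tool_pos: [649.9, -112.7, 106.1]
eef_rot: [0.187, 3.134, -0.0]
ft_force: [1.7, -1.1, -0.6]
grip_width: 0.996
t: 3.12
tool_pos: [647.7, -112.4, 73.5]
eef_rot: [-0.187, -3.131, -0.002]
ft_force: [-0.5, 0.5, 0.7]
grip_width: 0.999
3.1167 [-2.7380e-01  4.1820e-01  2.2130e-01  1.3793e+00  2.0000e-04 -1.5470e-01] [ 647.7 -112.4   73.5]
[[-0.993  0.119 -0.005]
 [ 0.119  0.993  0.002]
 [ 0.005  0.001 -1.   ]]
tcp px [321.87110002 312.3324611 ]
```

View pics/wrist2.png

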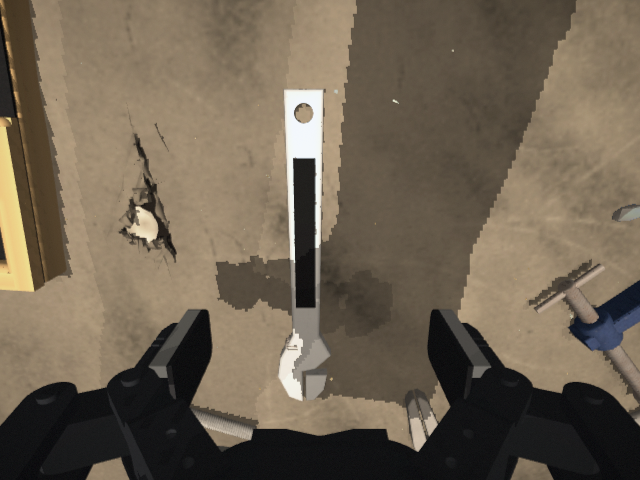

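View pics/side2.png

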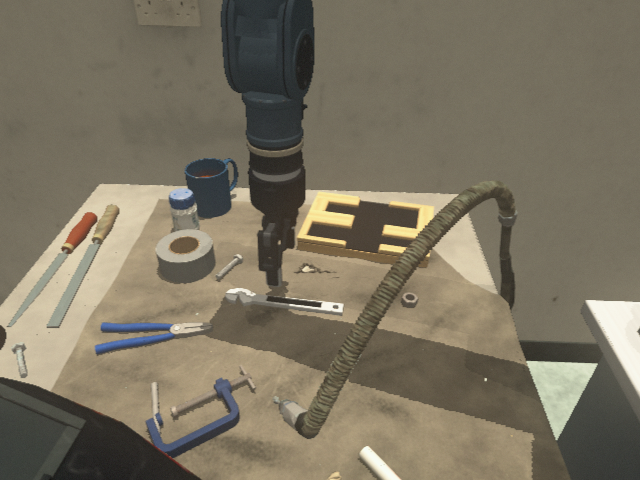

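The handle end is at (284..324,90) and the neck near (293..320,305). The spanner runs almost straight down the picture, slightly left of the jaw centre.

Run:
```python
from h import *
m=r.camera_model('wrist');s=r.sense();print(s['tool_pos'].round(1))
im=cv2.imread('pics/wrist2.png')
cv2.imwrite('pics/w2z.png',cv2.resize(im[80:410,260:350],None,fx=1.8,fy=1.8,interpolation=cv2.INTER_CUBIC))
g=im.astype(int)
for v in (100,150,200,250,280): 
    row=g[v,270:340].min(1);print(v,(np.nonzero(row>165)[0]+270)[[0,-1]])
P=[onz(m,u,v,10)[:2] for u,v in((284,89.5),(324,89.5),(290.5,250),(321.5,250),(312,400))]
print(np.array(P).round(1),np.linalg.norm(P[0]-P[1]),np.linalg.norm(P[2]-P[3]))
a=(P[0]+P[1])/2;b=(P[2]+P[3])/2;d=b-a;d/=np.linalg.norm(d)
print(np.degrees(np.arctan2(d[1],d[0])),a+98*d,(P[4]-a)@d)
T=R.from_rotvec(s['eef_rot']).as_matrix();print('tool shift',T.T@(np.r_[a+98*d,10]-s['tool_pos']))
```

```text
[ 650.9 -113.6   78.5]
100 [284 322]
150 [286 321]
200 [288 320]
250 [290 294]Traceback (most recent call last):
  File "<stdin>", line 7, in <module>
IndexError: index 0 is out of bounds for axis 0 with size 0
```

View pics/w2z.png

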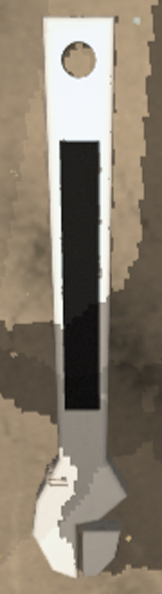

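Run:
```python
from h import *
m=r.camera_model('wrist');m['cam_to_world']=np.load('pics/w2.npy');s=r.sense()
P=[onz(m,u,v,10)[:2] for u,v in((284,89.5),(323,89.5),(290,250),(320,250),(303.5,400))]
print(np.array(P).round(1),np.linalg.norm(P[0]-P[1]),np.linalg.norm(P[2]-P[3]))
a=(P[0]+P[1])/2;b=(P[2]+P[3])/2;d=b-a;d/=np.linalg.norm(d)
print(np.degrees(np.arctan2(d[1],d[0])),a+98*d,(P[4]-a)@d)
T=R.from_rotvec(s['eef_rot']).as_matrix();print(T.round(3),s['tool_pos'],'tool shift',T.T@(np.r_[652,-120,10]-s['tool_pos']))
```

```text
[[ 553.2 -120.3]
 [ 555.5 -100.4]
 [ 639.6 -129.6]
 [ 641.7 -112.3]
 [ 745.5 -135.7]] 19.954237289102988 17.442685810041535
-6.989428600710479 [ 651.62772783 -122.27522373] 192.77274989453954
[[-0.993  0.119  0.003]
 [ 0.119  0.993 -0.001]
 [-0.003 -0.    -1.   ]] [ 650.92485    -113.5531005    78.49554455] tool shift [-1.63903007 -6.24866525 68.50274335]
```

```bash
python3 -m creep '[[[0,0,0,-0.1,-0.7,2.5,1],[0,0,0,-0.1,-0.7,5,1],[0,0,0,-0.1,-0.7,6.6,1],[0,0,0,-0.1,-0.7,6.6,1],[0,0,0,-0.1,-0.7,6.6,1]]]' 60
python3 - <<'E'
from h import *
s=r.sense();m=r.camera_model('wrist');im=r.snapshot('wrist')
cv2.imwrite('pics/wrist3.png',im[:,:,::-1]);s2=r.sense()
print(s['t'],s['tool_pos'].round(1),s2['tool_pos'].round(1),s2['eef_rot'].round(3))
E
```

```text
t: 3.63
tool_pos: [651.2, -121.1, 12.3]
eef_rot: [0.188, 3.134, -0.001]
ft_force: [-0.3, 0.6, -0.0]
grip_width: 1.002
3.6333 [ 651.2 -121.1   12.3] [ 652.2 -121.3   13.5] [ 1.880e-01  3.131e+00 -2.000e-03]
```

View pics/wrist3.png

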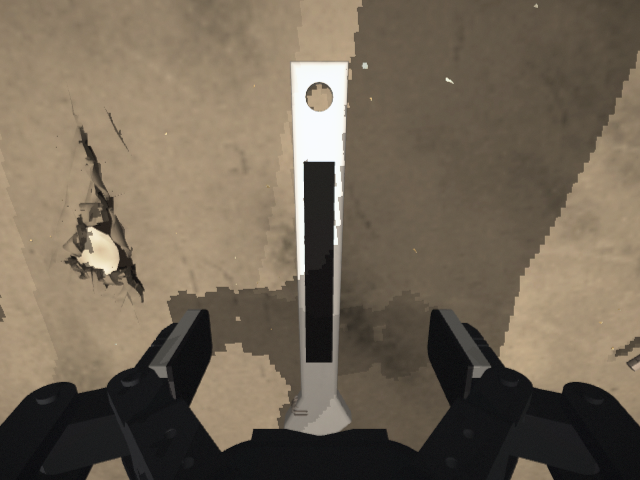

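The spanner is centred between the jaws: handle x is about 319 and the jaw midline about 320. Now I'll lower the last 9 mm and close.

```bash
python3 -m creep '[[[0,0,0,0,0,0.6,1],[0,0,0,0,0,0.9,1],[0,0,0,0,0,0.9,1],[0,0,0,0,0,0.9,0.4],[0,0,0,0,0,0.9,0]]]' 70 && python3 -m creep '[[[0,0,0,0,0,0,0],[0,0,0,0,0,0,0],[0,0,0,0,0,0,0],[0,0,0,0,0,0,0],[0,0,0,0,0,0,0]]]' 80;  python3 -m creep '[[[0,0,0,0,0,0,0],[0,0,0,0,0,0,0]]]'
```

```text
t: 4.1
tool_pos: [650.3, -120.9, 1.7]
eef_rot: [0.188, 3.135, -0.0]
ft_force: [0.3, 0.1, -1.2]
grip_width: 0.75
t: 4.52
tool_pos: [650.3, -121.0, 1.8]
eef_rot: [0.188, 3.135, -0.0]
ft_force: [-0.4, 0.8, 1.9]
grip_width: 0.184
t: 4.68
tool_pos: [650.3, -121.0, 1.7]
eef_rot: [0.188, 3.135, -0.0]
ft_force: [-0.1, 0.2, 2.5]
grip_width: 0.183
```

```bash
python3 -m creep '[[[0,0,0,0,0,-1,0],[0,0,0,0,0,-3,0],[0,0,0,0,0,-6,0],[0,0,0,0,0,-8,0],[0,0,0,0,0,-8,0]]]'
python3 - <<'E'
from h import *
m=r.camera_model('wrist');s=r.sense();im=r.snapshot('wrist');np.save('pics/w4.npy',m['cam_to_world'])
cv2.imwrite('pics/wrist4.png',im[:,:,::-1]);s2=r.sense()
cv2.imwrite('pics/side4.png',r.snapshot('side')[150:350,180:460,::-1])
print(s['tool_pos'].round(1),s2['tool_pos'].round(1),s2['eef_rot'].round(3),s2['grip_width'])
E
```

```text
t: 5.1
tool_pos: [653.4, -121.7, 87.2]
eef_rot: [0.188, 3.127, -0.003]
ft_force: [0.8, -0.2, -1.6]
grip_width: 0.184
[ 653.4 -121.7   87.2] [ 652.3 -121.4   84.5] [ 1.88e-01  3.13e+00 -2.00e-03] 0.18487025466923052
```

View pics/wrist4.png

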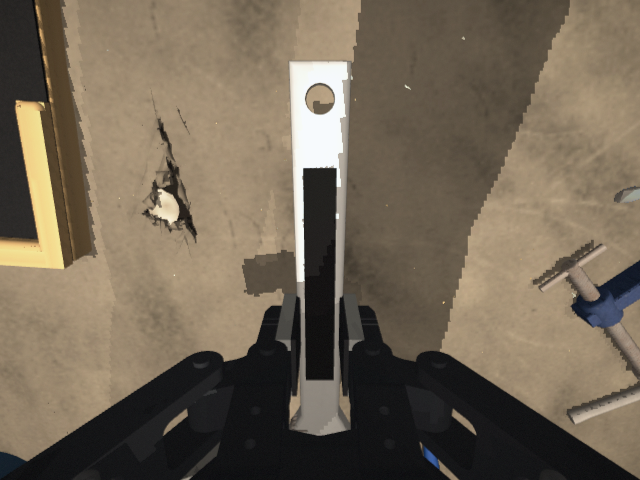

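View pics/side4.png

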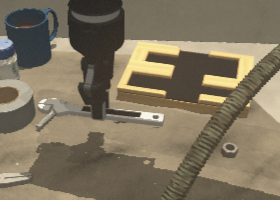

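```bash
python3 -m creep '[[[0,0,0,1.8,-2.6,0,0],[0,0,1,4.2,-6,0,0],[0,0,2,6.3,-9,0,0],[0,0,3,8.4,-12,0,0],[0,0,3,10.5,-15,0,0]]]' && python3 -m creep '[[[0,0,0,1.3,-2,0,0],[0,0,0,1.3,-2,0,0],[0,0,0,1.3,-2,0,0]]]'
python3 - <<'E'
from h import *
m=r.camera_model('wrist');s=r.sense();im=r.snapshot('wrist');np.save('pics/w5.npy',m['cam_to_world'])
cv2.imwrite('pics/wrist5.png',im[:,:,::-1]);s2=r.sense()
cv2.imwrite('pics/side5.png',cv2.resize(r.snapshot('side')[150:300,260:460,::-1],None,fx=3,fy=3))
print(s['t'],s['qpos'].round(3),s['tool_pos'].round(1),s2['tool_pos'].round(1),s['eef_rot'].round(3),s2['grip_width'])
print(R.from_rotvec(s['eef_rot']).as_matrix().round(3))
E
```

```text
t: 5.62
tool_pos: [524.7, -256.9, 77.7]
eef_rot: [-0.27, -3.125, -0.004]
ft_force: [0.4, -0.4, -3.8]
grip_width: 0.184
t: 5.87
tool_pos: [509.2, -274.5, 78.3]
eef_rot: [-0.275, -3.125, -0.005]
ft_force: [-0.3, 0.5, -3.0]
grip_width: 0.184
5.8667 [-6.110e-01  2.120e-01 -2.500e-02  1.339e+00  1.000e-03 -4.360e-01] [ 509.2 -274.5   78.3] [ 510.1 -273.8   78.7] [-0.275 -3.125 -0.005] 0.18526321200615073
[[-0.985  0.174 -0.004]
 [ 0.174  0.985  0.004]
 [ 0.005  0.003 -1.   ]]
```

View pics/wrist5.png

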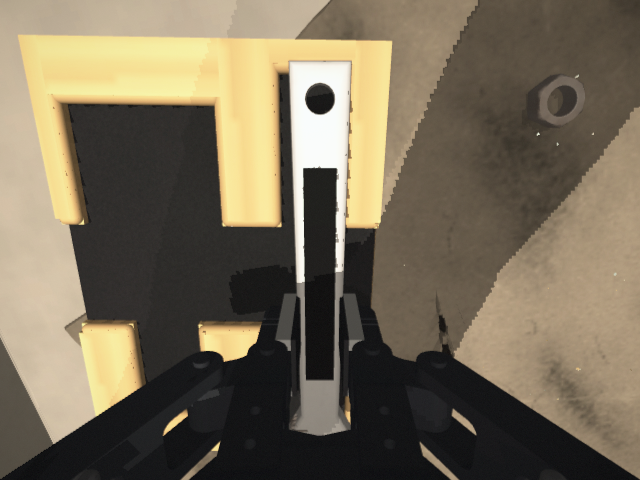

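View pics/side5.png

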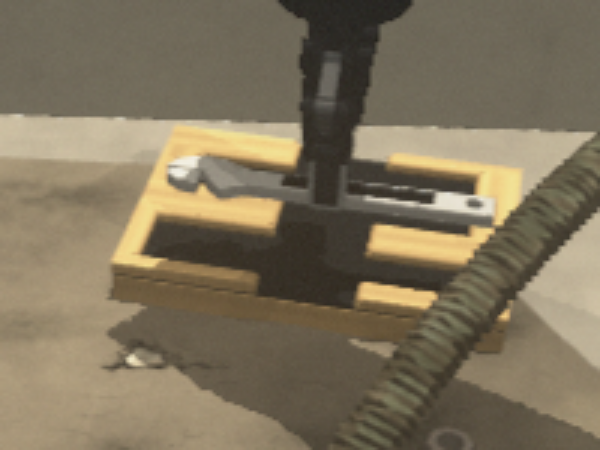

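The wrist view shows the spanner parallel to the tray. The trough walls are at rows ~226 and ~321, the handle slot walls at (282,226) and (347,226), and the tray's -x corners at (20,35) and (391,41). Now I'll compute the offset.

Run:
```python
from h import *
im=cv2.imread('pics/wrist5.png')
cv2.imwrite('pics/w5z.png',cv2.resize(im[20:350,10:410],None,fx=1.8,fy=1.8,interpolation=cv2.INTER_CUBIC))
m=r.camera_model('wrist');m['cam_to_world']=np.load('pics/w5.npy')
for n,p in dict(mm=(19,35),mp=(391.5,40.5),tl=(222,226),tr=(282,226),hr=(347,227),or_=(378,228),pl=(82,321),pr=(135,321),pr2=(199,322)).items(): print(n,onz(m,*p,30).round(1)[:2])
zt=78.5+8
P=[onz(m,u,v,zt)[:2] for u,v in((289,61),(351.5,61),(296.5,270),(343.5,270))]
print(np.array(P).round(1),np.linalg.norm(P[0]-P[1]),np.linalg.norm(P[2]-P[3]))
a=(P[0]+P[1])/2;b=(P[2]+P[3])/2;d=b-a;d/=np.linalg.norm(d)
print(np.degrees(np.arctan2(d[1],d[0])),a+98*d)
```

```text
mm [ 372.2 -389.8]
mp [ 403.9 -223.3]
tl [ 475.8 -321.7]
tr [ 481.3 -290.6]
hr [ 487.9 -256.9]
or_ [ 491.3 -240.8]
pl [ 516.5 -414.7]
pr [ 521.8 -384.9]
pr2 [ 528.9 -349. ]
[[ 412.3 -268.6]
 [ 415.9 -248.4]
 [ 485.  -280.3]
 [ 488.2 -262.5]] 20.445300701550067 18.160226077757017
-10.090238065324163 [ 510.55770066 -275.66046649]
```

View pics/w5z.png

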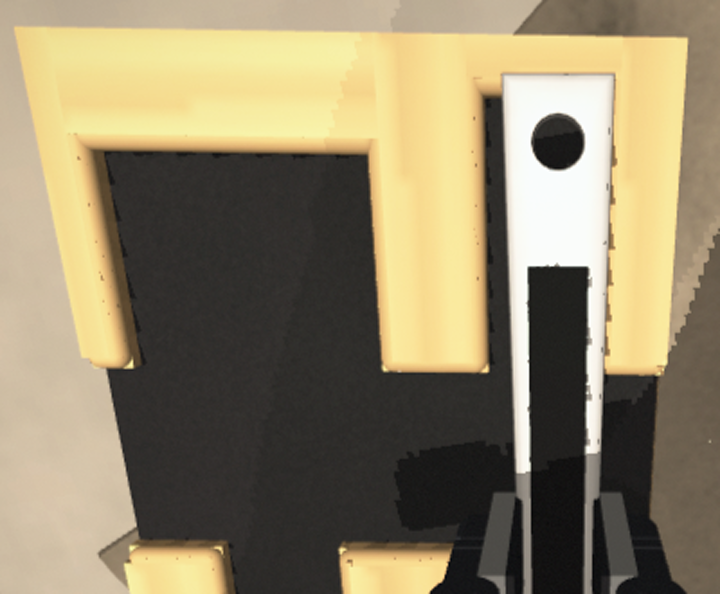

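```bash
python3 -m creep '[[[0,0,0,-0.3,-0.45,0.5,0],[0,0,0,-0.3,-0.45,2,0],[0,0,0,-0.3,-0.45,3.3,0],[0,0,0,-0.3,-0.45,3.3,0],[0,0,0,-0.3,-0.45,3.3,0]]]'
python3 - <<'E'
from h import *
m=r.camera_model('wrist');s=r.sense();im=r.snapshot('wrist');np.save('pics/w6.npy',m['cam_to_world'])
cv2.imwrite('pics/wrist6.png',im[:,:,::-1]);s2=r.sense()
cv2.imwrite('pics/side6.png',cv2.resize(r.snapshot('side')[170:280,270:460,::-1],None,fx=4,fy=4))
print(s['t'],s['tool_pos'].round(1),s2['tool_pos'].round(1),s['eef_rot'].round(3),s2['grip_width'],s['ft_force'])
E
```

```text
t: 6.38
tool_pos: [513.4, -278.2, 46.5]
eef_rot: [-0.268, -3.127, -0.003]
ft_force: [-0.3, 0.4, -2.9]
grip_width: 0.186
6.3833 [ 513.4 -278.2   46.5] [ 514.2 -278.9   47.8] [-2.680e-01 -3.127e+00 -3.000e-03] 0.1852598790852687 [-0.26171278  0.43779607 -2.874756  ]
```

View pics/wrist6.png

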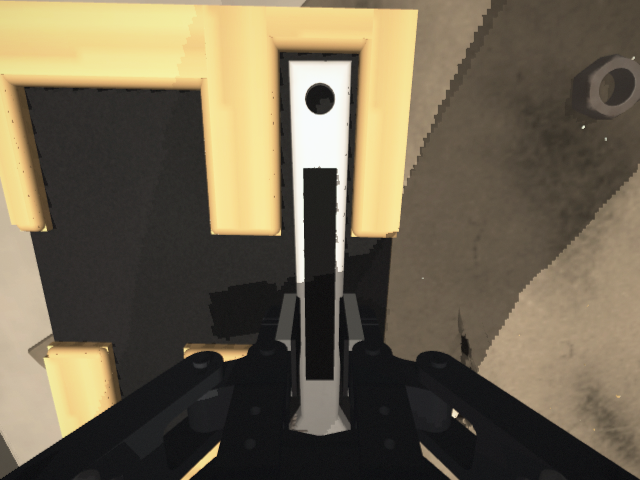

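View pics/side6.png

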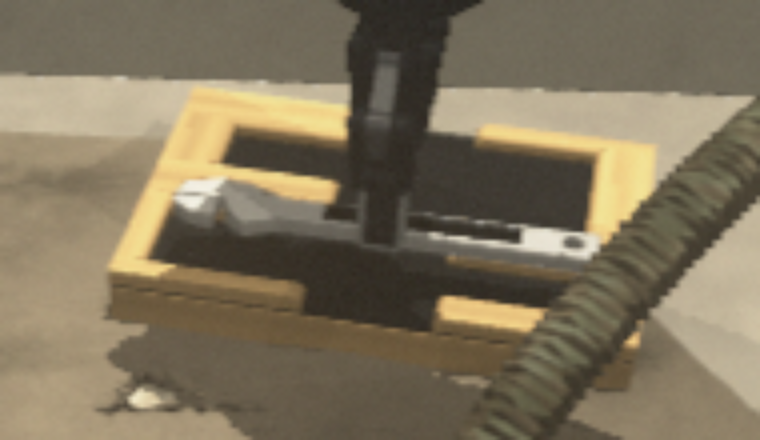

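The slot at row 235 runs from about x=282 to 352, and the spanner's sides there are about x=296 and 344. Quantifying at the true heights:

Run:
```python
from h import *
m=r.camera_model('wrist');m['cam_to_world']=np.load('pics/w6.npy')
ex=np.array([.984,-.179]);ey=np.array([.179,.984])
def q(u,v,z):
    p=onz(m,u,v,z)[:2];return np.array([p@ex,p@ey]).round(1)
for n,p in dict(corner_pp_end=(418,10),tl=(211,235),tr=(281,235),hr=(353,236),outr=(400,236),endL=(283,52),endR=(360,52),pl=(47,345),pr=(112,345),pr2=(184,346)).items(): print(n,q(*p,30))
zt=46.5+8
for p in((288.5,61),(352,61),(294.5,225),(346.5,225)):print('sp',q(*p,zt))
s=r.sense();print(s['tool_pos'][:2]@ex,s['tool_pos'][:2]@ey,s['tool_pos'])
im=cv2.imread('pics/wrist6.png');cv2.imwrite('pics/w6z.png',cv2.resize(im[30:260,190:430],None,fx=2.5,fy=2.5,interpolation=cv2.INTER_CUBIC))
```

```text
corner_pp_end [ 437.6 -147.1]
tl [ 526.1 -231.2]
tr [ 525.8 -200.1]
hr [ 526.  -168.2]
outr [ 525.9 -147.3]
endL [ 452.3 -197.8]
endR [ 452.  -168.2]
pl [ 583.  -315.6]
pr [ 582.8 -283.9]
pr2 [ 583.1 -248.8]
sp [ 458.7 -193.9]
sp [ 458.5 -173.1]
sp [ 514.4 -192.5]
sp [ 514.2 -173.2]
556.4272635994682 -182.82853491542417 [ 514.64526999 -279.42077057   48.68372013]
```

View pics/w6z.png

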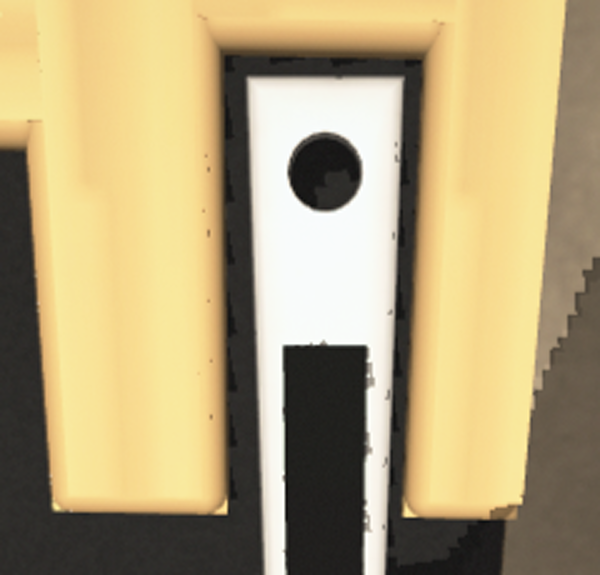

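```bash
python3 -m creep '[[[0,0,0,0.1,-0.05,0.4,0],[0,0,0,0.1,-0.05,1.2,0],[0,0,0,0.1,-0.05,1.9,0],[0,0,0,0.1,-0.05,1.9,0],[0,0,0,0.1,-0.05,1.9,0]]]'
python3 - <<'E'
from h import *
s=r.sense();cv2.imwrite('pics/side7.png',cv2.resize(r.snapshot('side')[170:280,270:460,::-1],None,fx=4,fy=4))
s2=r.sense();print(s['tool_pos'].round(1),s2['tool_pos'].round(1),s2['ft_force'].round(1),s2['grip_width'],s2['eef_rot'].round(3))
E
```

```text
t: 6.9
tool_pos: [511.9, -279.4, 28.1]
eef_rot: [-0.27, -3.128, -0.002]
ft_force: [-0.8, -0.3, -3.2]
grip_width: 0.181
[ 511.9 -279.4   28.1] [ 512.3 -279.7   28.7] [ 0.1 -0.1 -3.6] 0.18279980270259213 [-2.710e-01 -3.129e+00 -1.000e-03]
```

View pics/side7.png

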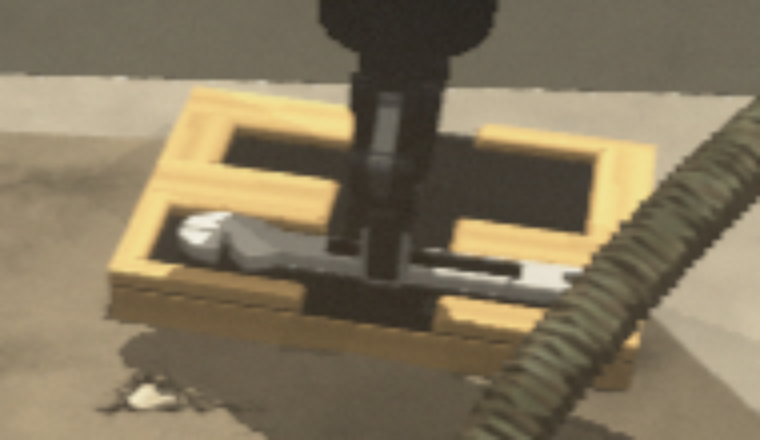

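The side view shows the head inside the wide end of the near cut-out and just above the floor. There is no contact force yet.

```bash
python3 -m creep '[[[0,0,0,0,0,0.2,0],[0,0,0,0,0,0.4,0],[0,0,0,0,0,0.5,0],[0,0,0,0,0,0.5,0]]]'
python3 - <<'E'
from h import *
s=r.sense();print(s['tool_pos'].round(1),s['ft_force'].round(1),s['ft_torque'].round(2),s['eef_rot'].round(3))
E
```

```text
t: 7.28
tool_pos: [512.6, -279.9, 24.0]
eef_rot: [-0.27, -3.13, -0.0]
ft_force: [0.5, -0.7, -2.3]
grip_width: 0.186
[ 512.6 -279.9   24. ] [ 0.5 -0.7 -2.3] [-0.    0.   -0.02] [-0.27 -3.13 -0.  ]
```

```bash
python3 -m creep '[[[0,0,0,0,0,0.05,0],[0,0,0,0,0,0.1,0],[0,0,0,0,0,0.1,0]]]'; python3 -m creep '[[[0,0,0,0,0,0,0.1],[0,0,0,0,0,0,0.2],[0,0,0,0,0,0,0.35],[0,0,0,0,0,0,0.45],[0,0,0,0,0,0,0.5]]]';python3 -m creep '[[[0,0,0,0,0,0,0.5],[0,0,0,0,0,0,0.5]]]'
```

```text
t: 7.53
tool_pos: [512.8, -280.0, 23.7]
eef_rot: [0.27, 3.13, -0.0]
ft_force: [-0.1, -0.2, -0.9]
grip_width: 0.182
t: 7.95
tool_pos: [513.4, -280.4, 24.0]
eef_rot: [0.27, 3.129, -0.001]
ft_force: [-0.1, 0.5, 0.6]
grip_width: 0.505
t: 8.12
tool_pos: [513.1, -280.1, 23.7]
eef_rot: [0.27, 3.129, -0.0]
ft_force: [-0.7, -0.6, -0.5]
grip_width: 0.499
```

Released. Now I'll rise straight up and look.

```bash
python3 -m creep '[[[0,0,0,0,0,-1,0.5],[0,0,0,0,0,-3,0.5],[0,0,0,0,0,-6,0.5],[0,0,0,0,0,-10,0.5],[0,0,0,0,0,-14,0.5]]]' && python3 -m creep '[[[0,0,0,0,0,-2,0.5],[0,0,0,4,0,-2,1],[0,0,0,6,0,-2,1],[0,0,0,6,0,-2,1],[0,0,0,6,0,-2,1]]]'
python3 - <<'E'
from h import *
m=r.camera_model('wrist');s=r.sense();im=r.snapshot('wrist');np.save('pics/w8.npy',m['cam_to_world'])
cv2.imwrite('pics/wrist8.png',im[:,:,::-1])
cv2.imwrite('pics/side8.png',cv2.resize(r.snapshot('side')[170:280,270:460,::-1],None,fx=4,fy=4))
print(s['tool_pos'].round(1),s['t'])
E
```

```text
t: 8.53
tool_pos: [511.9, -279.4, 164.4]
eef_rot: [-0.27, -3.128, -0.002]
ft_force: [0.9, -0.5, -0.2]
grip_width: 0.501
t: 8.95
tool_pos: [453.4, -269.8, 184.3]
eef_rot: [0.272, 3.128, -0.001]
ft_force: [0.7, -0.2, -0.3]
grip_width: 0.996
[ 453.4 -269.8  184.3] 8.95
```

View pics/wrist8.png

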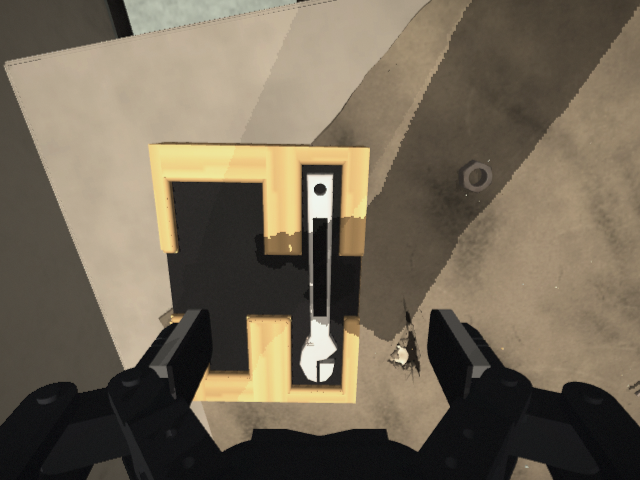

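View pics/side8.png

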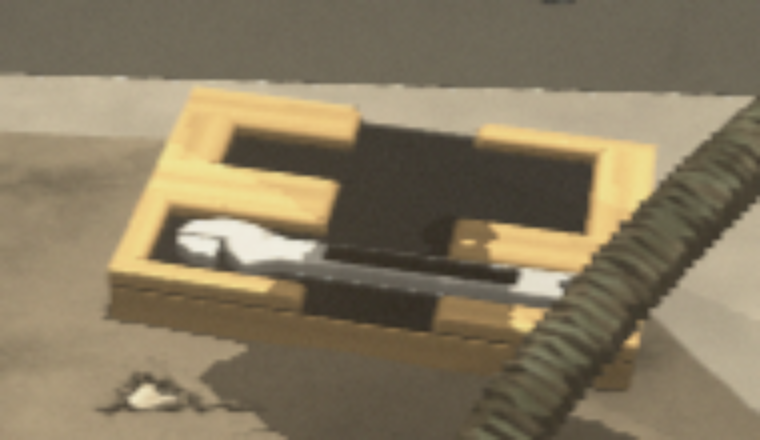

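The spanner lies in its cut-out with black floor visible all round: handle end at (320,174), head tip at (318,383). As a last check I'll measure position, direction and height from these views, then sign off.

Run:
```python
from h import *
m=r.camera_model('wrist');m['cam_to_world']=np.load('pics/w8.npy')
ex=np.array([.984,-.179]);ey=np.array([.179,.984])
def q(u,v,z):
    p=onz(m,u,v,z)[:2];return np.array([p@ex,p@ey])
print('tray',[q(*p,30).round(1) for p in((149,145),(370,149),(355.5,403))])
print('trough',q(283,255,30).round(1),q(270,316,30).round(1))
e=q(320,174,32);t=q(318,383,32);n1=q(319.5,214,32);n2=q(320.5,300,32)
print('spanner end,tip',e.round(1),t.round(1),'len',t[0]-e[0],'mid x',(e+t)[0]/2,'inlay',n1.round(1),n2.round(1),'deg vs tray',np.degrees(np.arctan2(*(n2-n1)[::-1])))
# height from two views: handle end and jaw tip in wrist + side
im=cv2.imread('pics/side8.png')
ms=r.camera_model('side')
tipS=(177/4+270-.4,240/4+170-.4)
print('tip tri',tri(m,(303,364),ms,tipS))
print(r.sense()['tool_pos'],r.sense()['ft_force'].round(1))
```

```text
tray [array([ 436.7, -316.6]), array([ 438.6, -146.8]), array([ 677.9, -149.3])]
trough [ 526.  -215.8] [ 583.9 -228.7]
spanner end,tip [ 457.7 -185.2] [ 653.4 -185.7] len 195.68432760315432 mid x 555.5583438397905 inlay [ 489.8 -185.4] [ 566.8 -184. ] deg vs tray 1.031005082387528
tip tri (array([ 607.96945699, -315.82134253,    9.36393546]), np.float64(9.42638410171681))
[ 454.32315687 -269.99512185  183.99366496] [ 1.1 -0.  -0. ]
```

Run:
```python
from workcell import r
print(r.sign_off());
```

```text
the job is handed in; nothing more can be done
None
```

The adjustable spanner is in its own cut-out in the tray, jaw head in the head end. It is released, and the job was handed in at about 9 s. I gripped it at the middle of the handle, passed over the hose with the arm raised, lowered it into the slot, opened the jaws and backed off to about 184 mm above the bench.

**Last checks**
- **Position:** in the wrist picture the spanner's middle is about 2 mm from the seated position both along and across the slot (limit 13 mm).
- **Direction:** it lies about 1° off the tray's direction (limit about 11°).
- **Height:** I did not measure height or tilt directly. Three signs point to it being down on the floor:
  - The TCP at release was 22 mm higher than at the grasp, which is the floor height.
  - The measured length on the seated plane is 195.7 mm against 196 mm.
  - Both camera views show it flat, with black floor all round it.
- **Forces:** wrist forces in the readings after each move stayed within about 4 N, and no contact was felt as the spanner was set down.

**Checks that failed or disagreed**
- **Jaw tip height:** a two-view triangulation of the jaw tip failed. The rays missed each other by 9 mm because the points I picked did not match, so I discarded it.
- **Scene camera:** it placed things about 4 to 7 mm farther to +y than the wrist camera, so I used measurements taken within the wrist view for the placing.
- **Grip opening:** it read about 0.18 on the handle, where a straight scale would give 0.25 for 21 mm. The hold was steady all the way.

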